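# Rock a stuck tube block out of a dry block heater

## Task

The aluminium tube block has stuck tight in the dry block heater on the lab bench. First press its two blue tube caps fully down, then take the block by its black post and rock it side to side, first over towards the red knob's side of the heater and then over to the opposite side, and so on until it works free; do not just pull, or the whole heater comes up: it must stay standing where it is on the bench. Finish while still holding the block, upright and still, just clear above its well (about 2 cm), caps still down, with the things around left alone.

Things in the scene. Friction and masses are not known exactly. Their poses are not given: they have to be found in the camera images.
- heater: White dry block heater standing loose on rubber feet, 2.6 kg, 170 (x) by 210 (y) by 80 mm high. Origin at the centre of its underside, z up; its +y side is the red knob's side (knob 30 mm across, 15 mm high, on the top at x -58, y +72 mm), its -x edge has the dark display. In its middle is an open well 60 (x) by 92 (y) mm, 45 mm deep.
- well (a point): Centre of the well's mouth, level with the heater's top (80 mm above the bench); axes as the heater. Well floor 45 mm below; the block stands on it at the start, with 2 mm of room at +-x and 8 mm at +-y.
- lip_knob (a point): Middle of the line where the sprung black rubber lip on the well's +y side touches the block, 8 mm below the rim, 38 mm from the well's centre. Each lip gives up to 7 mm and drags on the block's side with about 17 N against lifting until the block's foot has passed above it (37 mm of rise). A straight pull must beat both lips at once and lifts the heater instead.
- lip_far (a point): The same for the lip on the -y side. Leaning the block by 5 to 10 degrees about its side at one lip lets the other side climb past its lip; such swings to either side in turn walk the block up and out (about 10 mm a swing).
- grip (a point): Point on the axis of the block's upright black post, 107 mm above the block's foot. The post is 20 x 20 mm, flat sides along the block's x and y, from 55 to 130 mm above the foot. Axes are the block's: parallel to the heater's at the start, z up the post. The aluminium block below is 56 (x) by 76 (y) by 55 mm high; with the post about 0.5 kg.
- foot (a point): Centre of the underside of the aluminium block, axes as grip; at the start on the well's floor, 45 mm below the heater's rim
- cap_a_top (a point): Centre of the top of the blue tube cap (18 mm across) on the block's +y (red knob) side, 27 mm from the post's axis. With the cap fully down its top is 16 mm above the block's upper face, at the start 5 to 7 mm higher
- cap_a (a joint): Travel of that cap, m: 0 is fully up, 0.007 fully down on its stop; it moves with about 5 N of friction and stays where it is left
- cap_b_top (a point): The same for the cap on the block's -y side
- cap_b (a joint): Travel of that cap, as cap_a
- amber_bottle: Bystander: amber bottle with blue cap, 70 mm across, 140 mm high, to the right; origin at centre of underside
- clear_jar: Bystander: clear jar with blue lid, 60 mm across, 80 mm high, to the right; origin at centre of underside
- beaker: Bystander: small open glass beaker, 54 mm across, 65 mm high, beside the heater's +y side; origin at centre of underside
- timer: Bystander: grey bench timer, 60 x 70 x 22 mm, beside the heater's -y side; origin at centre of underside
- tip_box: Bystander: white box with blue lid, 85 x 120 x 60 mm, to the left; origin at centre of underside
- tube_rack: Bystander: orange tube rack, 50 x 160 x 35 mm, beyond the heater; origin at centre of underside

How it is judged:
By the outcome, as a careful person would: the job done as asked, in the order asked, and still so for the second after the job is handed in, while the arm keeps its last pose, push and grip.
It also fails if it takes over 61 s, if anything falls off the work surface, if the arm or the gripper's body presses on something with over 40 N, if the wrist force passes 120 N, or if a joint passes its speed limit or range.

## Robot

A 6-joint arm with a two-finger parallel gripper is mounted at the origin on the work surface. World frame = base frame: x ahead of the robot, y to its left, z up, the work surface at z = 0. Lengths are in m, angles in rad, forces in N, time in s.
With the tool pointing down it reaches from about 0.375 to 0.9 m from the base axis. Payload 3.1 kg.
Tool frame: the origin (TCP) lies between the finger pads; the fingertips stand 25 mm ahead of it and the grasp point (between the pads) lies 6 mm ahead of it; y points along the fingers, x is the direction in which the jaws open and shut, and the axes are right-handed (so a half turn about y gives the same grasp; the last joint's range is limited). The gripper opens to 87 mm and grips with 3 to 60 N. Pads are 19 mm wide; open, the fingers measure 117 mm over their backs; the gripper's body (75 mm by 190 mm) begins 51 mm behind the grasp point.
Start: joints at [-1.484, 0.527, 1.433, -0, 1.181, -0.178], TCP at [0.164, -0.603, 0.248] pointing down, gripper open.
Joint ranges: [-3.08, 3.08], [-0.75, 2.2], [0.22, 2.44], [-1.43, 4.57], [0, 2.65], [-2.85, 2.85]. Speed limits (rad/s): [2.79, 2.79, 3.14, 3.14, 3.14, 3.14].

## Interface

Orientations are given as a unit quaternion [x, y, z, w].
In Python, from rig import robot gives the robot as it stands.
- The arm moves only by the tool carry_out, never from a script. Its argument "moves" is a list of rows, each a list of 7 numbers: the opening, from 0 (shut) to 1 (fully open), then the shift along the tool's x, y, z in cm, then the turn, a rotation vector about the tool's x, y, z in rad. In form: [[grip, x, y, z, rx, ry, rz], ...]. A call has 1 to 20 rows; each row is the pose to reach, as a shift and turn from the pose commanded when the call began, along the tool's axes at that moment; what a row does not reach only later rows make up. A row lasts 1/10 s, in which the tool goes at most 50 mm and 8.59 degrees, less where a joint would pass 70% of its speed; a pose out of reach is approached as far as the arm can. A call with a gripper value outside its range is refused whole. The fingers move at their own pace and stop on an object; "force" is the grip in N (left out, the last holds). Time passes only in rows, so rows that repeat a pose let the fingers close. It gives the time, the measured TCP pose, the force and the opening at its end, in the units of the state.
- robot.get_obs(): the state, without advancing time (a new reading comes with each control period).
- robot.camera(name): name is "side" or "top" or "wrist"; returns the picture (480x640x3 uint8, red, green, blue); there is no depth.
- robot.camera_params(name): a dict with "fx", "fy", "cx", "cy" (pixels), "k1" (the pictures are not rectified: a ray, as slopes to the right and down, at radius r is drawn at 1 + k1 r^2 times it, then the intrinsics apply), "extrinsics" (4x4, takes a point from camera to world coordinates); the wrist camera has in their place "mount" (4x4, takes a point from camera to tool coordinates, whose origin is the TCP and whose axes are the tool frame's). Camera axes: x right, y down, z forward; pixel columns grow to the right and rows downward; lengths in m; the calibration is good to about 2 mm. A picture is of the moment at which its call begins: read the wrist's pose just before it. camera_params takes no time and is no camera call.
- robot.hand_in(): hands the job in, once; it reports no verdict.
The state is a dict: "time": time; "q": joint angles; "joint_velocities": joint speeds; "joint_torque": joint torques, N m; "position": TCP position; "tool_rot": TCP orientation; "ft_force": force on the tool from outside, world axes, zero at the start; "moment": the same for the moment, N m; "grip_width": finger opening in m.
Only numpy, scipy, OpenCV 4.12 (cv2) and the standard library are available. Lean on these libraries where they do the work, as an engineer would, in place of code of your own. Each camera call takes 0.05 s, during which the arm holds its last target.

## Working session

There is one attempt and no reset: what is moved stays moved. The work goes in short steps, Python scripts to look and compute and a tool call to move; the robot and the scene stay as the last step left them, time stands still between calls to the robot, and variables do not carry over. Pictures are saved under pics/ and viewed, and the job is handed in when it is done.

Besides the shell and the picture viewer there is one more tool, called after "Emit:" as name(argument=value, ...) on one line, values as JSON. carry_out: Moves the arm, as the interface text tells. Its arguments: {"type":"object","properties":{"moves":{"type":"array"},"force":{"type":"number"}},"required":["moves"]}

```bash
ls; mkdir -p pics; python3 - <<'E'
from rig import robot
import cv2,numpy as np
np.set_printoptions(precision=4,suppress=True)
o=robot.get_obs();print(o)
for n in ["side","top","wrist"]:
    print(n,robot.camera_params(n))
    cv2.imwrite(f"pics/{n}0.png",robot.camera(n)[:,:,::-1])
E
```

```text
pics
{'time': 0.0, 'q': array([-1.4845,  0.5284,  1.4339, -0.    ,  1.1814, -0.1785]), 'joint_velocities': array([-0.0004,  0.0005,  0.0003,  0.0012, -0.0017, -0.0005]), 'joint_torque': array([  0.0021, -44.0027, -17.6596,   0.0634,   0.0583,  -0.0002]), 'position': array([ 0.1635, -0.6025,  0.2466]), 'tool_rot': array([-0.5611,  0.4301, -0.4291,  0.5622]), 'ft_force': array([ 0.6156,  0.4231, -0.0448]), 'moment': array([ 0.0298, -0.0236,  0.0174]), 'grip_width': 0.08741506519452859}
side {'fx': 554.7095855788579, 'fy': 554.7095855788579, 'cx': 311.4043167408917, 'cy': 243.0921537018152, 'k1': -0.1783827767982647, 'extrinsics': array([[-0.992 , -0.082 ,  0.0958,  0.4516],
       [-0.1261,  0.6239, -0.7713,  0.9439],
       [ 0.0035, -0.7772, -0.6292,  0.8668],
       [ 0.    ,  0.    ,  0.    ,  1.    ]])}
top {'fx': 540.1133822108638, 'fy': 540.1133822108638, 'cx': 323.377348757173, 'cy': 243.87258893437001, 'k1': -0.07026379811431792, 'extrinsics': array([[-0.0158, -0.9895,  0.1439,  0.364 ],
       [-0.9999,  0.0149, -0.008 ,  0.0108],
       [ 0.0058, -0.144 , -0.9896,  1.4652],
       [ 0.    ,  0.    ,  0.    ,  1.    ]])}
wrist {'fx': 405.0523229364483, 'fy': 405.0523229364483, 'cx': 322.8117990345417, 'cy': 241.4121493104881, 'k1': -0.06243171712778342, 'mount': array([[ 1.    , -0.0014,  0.0009,  0.0004],
       [-0.0012, -0.2787,  0.9604, -0.1364],
       [-0.0011, -0.9604, -0.2787,  0.0763],
       [ 0.    ,  0.    ,  0.    ,  1.    ]])}
```

View pics/top0.png

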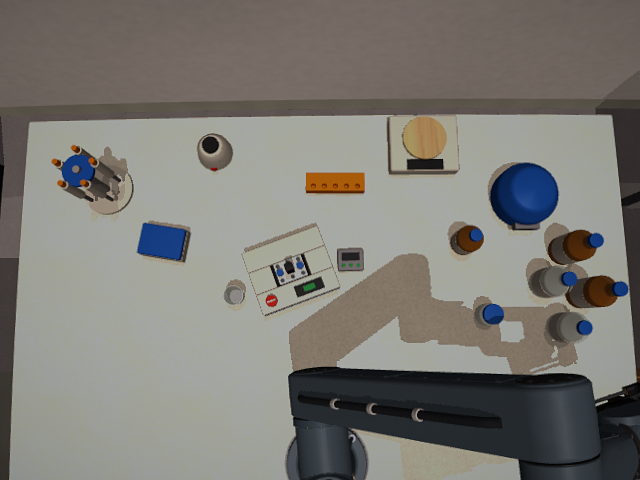

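View pics/side0.png

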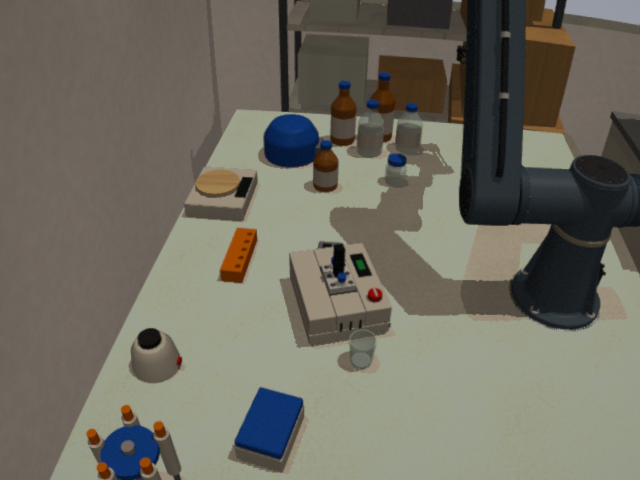

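View pics/wrist0.png

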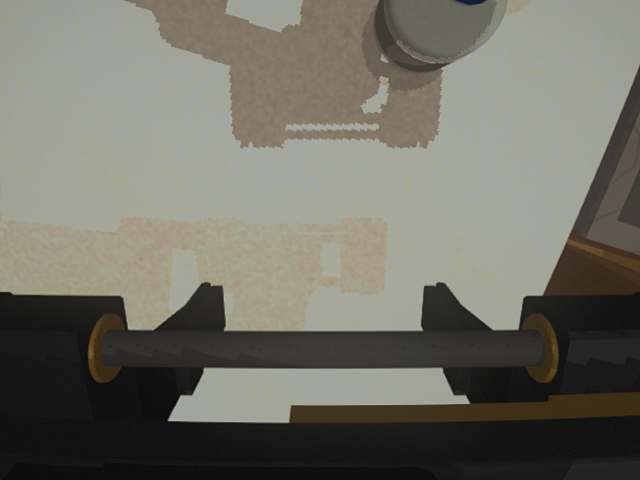

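```bash
cat > h.py <<'E'
import numpy as np,cv2
from scipy.spatial.transform import Rotation as R
from rig import robot
np.set_printoptions(precision=4,suppress=True)
def ray(n,uv,o=None):
    p=robot.camera_params(n)
    K=np.array([[p['fx'],0,p['cx']],[0,p['fy'],p['cy']],[0,0,1.]])
    s=cv2.undistortPoints(np.array([[uv]],float),K,np.array([p['k1'],0,0,0.]))[0,0]
    if n=='wrist':
        T=np.eye(4);T[:3,:3]=R.from_quat(o['tool_rot']).as_matrix();T[:3,3]=o['position'];T=T@p['mount']
    else: T=p['extrinsics']
    d=T[:3,:3]@np.array([s[0],s[1],1]);return T[:3,3],d/np.linalg.norm(d)
def plane(n,uv,z,o=None):
    c,d=ray(n,uv,o);return c+d*(z-c[2])/d[2]
def tri(rs):
    A=0;b=0
    for c,d in rs:
        P=np.eye(3)-np.outer(d,d);A=A+P;b=b+P@c
    x=np.linalg.solve(A,b);return x,[np.linalg.norm((np.eye(3)-np.outer(d,d))@(x-c)) for c,d in rs]
def cents(img,lo,hi,roi,mina=5):
    x0,y0,x1,y1=roi
    hsv=cv2.cvtColor(img,cv2.COLOR_RGB2HSV)
    m=cv2.inRange(hsv,np.array(lo),np.array(hi))
    mm=np.zeros_like(m);mm[y0:y1,x0:x1]=m[y0:y1,x0:x1]
    n,l,s,c=cv2.connectedComponentsWithStats(mm)
    return [(c[i],s[i]) for i in range(1,n) if s[i,4]>=mina]
E
python3 - <<'E'
import cv2
a=cv2.imread('pics/top0.png')[215:325,225:375];cv2.imwrite('pics/topz.png',cv2.resize(a,None,fx=5,fy=5,interpolation=cv2.INTER_CUBIC))
a=cv2.imread('pics/side0.png')[230:340,280:400];cv2.imwrite('pics/sidez.png',cv2.resize(a,None,fx=5,fy=5,interpolation=cv2.INTER_CUBIC))
E
```

```text
(no output)
```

View pics/topz.png

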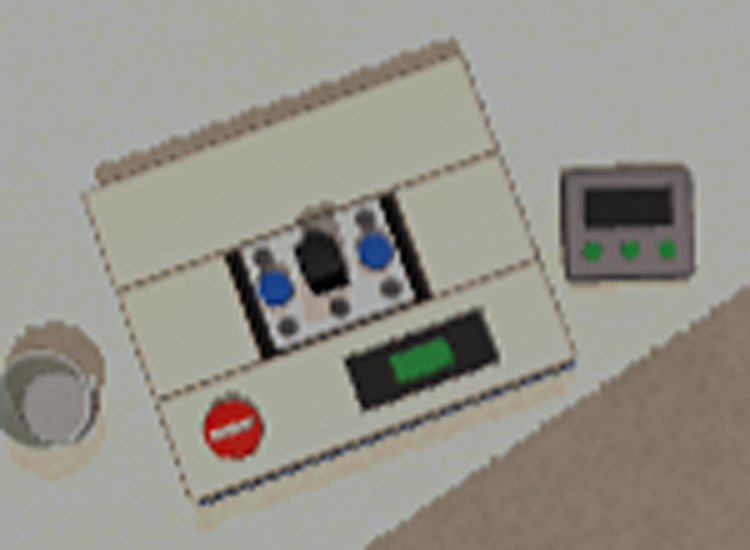

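View pics/sidez.png

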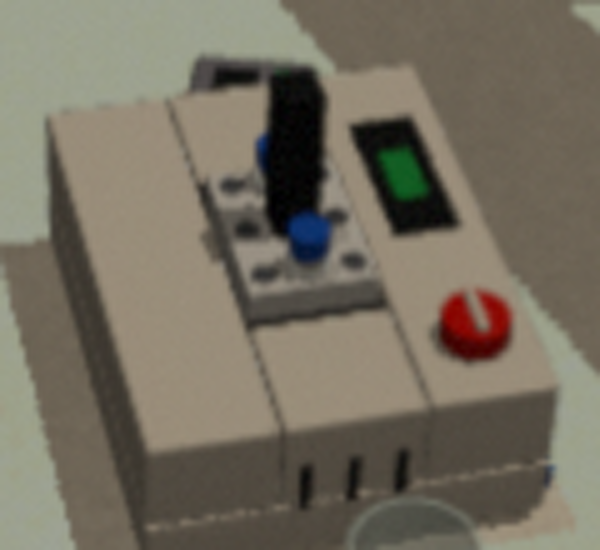

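```bash
python3 - <<'E'
from h import *
z=lambda p:(p[0]/5+225-0.4,p[1]/5+215-0.4)
C=[plane('top',z(p),.08)for p in[(85,193),(455,50),(575,360),(197,503)]]
C=np.array(C);print(C, C.mean(0))
for i in range(4):
    d=C[(i+1)%4]-C[i];print(np.linalg.norm(d),np.degrees(np.arctan2(d[1],d[0])))
t=cv2.imread('pics/top0.png')[:,:,::-1].copy();s=cv2.imread('pics/side0.png')[:,:,::-1].copy()
kt=cents(t,(0,150,80),(8,255,255),(255,280,290,320));ks=cents(s,(0,150,80),(8,255,255),(360,280,390,310))
print(kt,ks)
k=max(kt,key=lambda a:a[1][4])[0];print('knob',plane('top',k,.093),tri([ray('top',k),ray('side',max(ks,key=lambda a:a[1][4])[0])]))
for c,st in cents(t,(100,120,60),(125,255,255),(270,255,310,280)): print('cap',c,st,plane('top',c,.110))
for c,st in cents(s,(100,120,60),(125,255,255),(325,250,360,290)): print('caps',c,st,plane('side',c,.108))
m=cents(t,(0,0,0),(180,255,45),(282,258,298,278));
for c,st in m: print('post',c,st)
# post top in top-zoom ~ (318,243)
print(plane('top',z((316,248)),.165), plane('side',(280+297/5-.4,230+80/5-.4),.165))
E
```

```text
[[ 0.5442  0.2116  0.08  ]
 [ 0.6164  0.0191  0.08  ]
 [ 0.4541 -0.0402  0.08  ]
 [ 0.3841  0.1537  0.08  ]] [0.4997 0.0861 0.08  ]
0.20558786842722207 -69.42744149305452
0.1728357293016339 -159.93763913405184
0.20615212792889845 109.83077733138475
0.17017278390032445 19.870201650567473
[(array([270.9747, 300.3924]), array([266, 295,  11,  11,  79], dtype=int32))] [(array([374.8646, 293.6979]), array([368, 289,  14,  11,  96], dtype=int32))]
knob [0.4209 0.1347 0.093 ] (array([0.4221, 0.1349, 0.0895]), [np.float64(0.0010632741737956525), np.float64(0.001063274173795665)])
cap [299.4545 264.7879] [297 262   6   7  33] [0.5086 0.061  0.11  ]
cap [279.4571 272.0857] [277 269   6   7  35] [0.4909 0.1116 0.11  ]
caps [341.6531 275.9184] [338 273   8   9  49] [0.493  0.1107 0.108 ]
post [288.8415 267.1951] [284 262  11  12  82]
[0.5046 0.0872 0.165 ] [0.5028 0.0843 0.165 ]
```

```bash
cat >> h.py <<'E'
def plan(pos,Rm,o=None):
    "shift (cm, tool axes now) and rotvec to reach pos,Rm from measured pose"
    o=o or robot.get_obs();R0=R.from_quat(o['tool_rot'])
    return R0.inv().apply(np.array(pos)-o['position'])*100,(R0.inv()*Rm).as_rotvec()
def rdown(deg):
    a=np.radians(deg);x=np.array([np.cos(a),np.sin(a),0]);y=np.array([0,0,-1.]);return R.from_matrix(np.array([x,y,np.cross(x,y)]).T)
E
python3 - <<'E'
from h import *
o=robot.get_obs();print(R.from_quat(o['tool_rot']).as_matrix())
for d in (109.8,-70.2): print(d,plan([.5,.0862,.27],rdown(d)))
E
```

```text
[[ 0.2618 -0.0001  0.9651]
 [-0.9651  0.0017  0.2618]
 [-0.0016 -1.      0.0003]]
109.8 (array([-57.6831,  -2.2104,  50.5035]), array([ 0.0025,  3.0609, -0.0006]))
-70.2 (array([-57.6831,  -2.2104,  50.5035]), array([-0.0004, -0.0807, -0.0016]))
```

Emit:
carry_out(moves=[[0.52, -57.7, -4.2, 50.5, 0, -0.08, 0], [0.52, -57.7, -4.2, 50.5, 0, -0.08, 0], [0.52, -57.7, -4.2, 50.5, 0, -0.08, 0], [0.52, -57.7, -4.2, 50.5, 0, -0.08, 0], [0.52, -57.7, -4.2, 50.5, 0, -0.08, 0], [0.52, -57.7, -4.2, 50.5, 0, -0.08, 0], [0.52, -57.7, -4.2, 50.5, 0, -0.08, 0], [0.52, -57.7, -4.2, 50.5, 0, -0.08, 0], [0.52, -57.7, -4.2, 50.5, 0, -0.08, 0], [0.52, -57.7, -4.2, 50.5, 0, -0.08, 0], [0.52, -57.7, -4.2, 50.5, 0, -0.08, 0], [0.52, -57.7, -4.2, 50.5, 0, -0.08, 0], [0.52, -57.7, -4.2, 50.5, 0, -0.08, 0], [0.52, -57.7, -4.2, 50.5, 0, -0.08, 0], [0.52, -57.7, -4.2, 50.5, 0, -0.08, 0], [0.52, -57.7, -4.2, 50.5, 0, -0.08, 0], [0.52, -57.7, -4.2, 50.5, 0, -0.08, 0], [0.52, -57.7, -4.2, 50.5, 0, -0.08, 0], [0.52, -57.7, -4.2, 50.5, 0, -0.08, 0]])

```text
time: 2.05
position: [0.4992, 0.0849, 0.2892]
tool_rot: [0.579, -0.407, 0.407, -0.578]
ft_force: [0.1, 0.3, -0.2]
grip_width: 0.0453
```

```bash
python3 - <<'E'
from h import *
o=robot.get_obs();print(o['q'],o['position'],R.from_quat(o['tool_rot']).as_matrix())
for n in ("wrist","side"):
    im=robot.camera(n)[:,:,::-1];cv2.imwrite(f"pics/{n}1.png",im)
    if n=="side": cv2.imwrite("pics/side1z.png",cv2.resize(im[150:340,260:420],None,fx=3,fy=3,interpolation=cv2.INTER_CUBIC))
E
```

```text
[-0.0523  0.3162  1.6728 -0.0005  1.1539  1.1751] [0.4992 0.0849 0.2892] [[ 0.3369 -0.0014  0.9415]
 [-0.9415 -0.0004  0.3369]
 [-0.0001 -1.     -0.0014]]
```

View pics/wrist1.png

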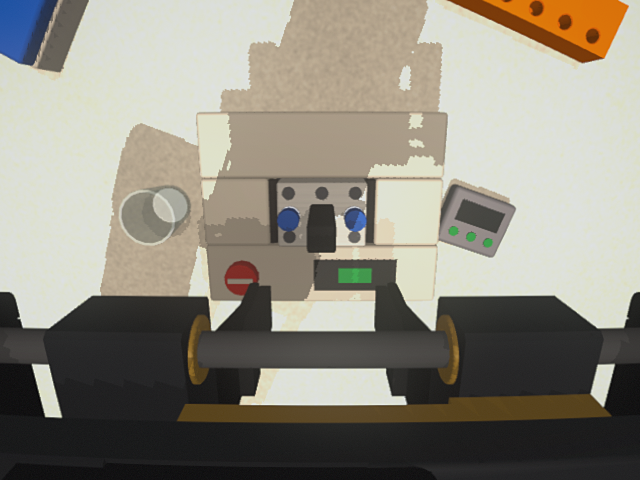

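View pics/side1z.png

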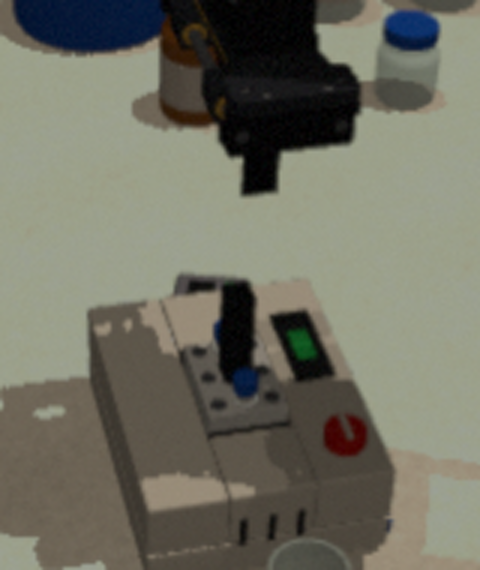

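```bash
python3 - <<'E'
from h import *
o=robot.get_obs()
im=cv2.imread('pics/wrist1.png')[:,:,::-1].copy()
P=[]
for c,st in cents(im,(100,120,60),(125,255,255),(265,195,380,245),30):
    print(c,st,plane('wrist',c,.108,o));P.append(plane('wrist',c,.108,o))
P=np.array(P);d=P[0]-P[1];print(np.linalg.norm(d),np.degrees(np.arctan2(d[1],d[0])),P.mean(0))
# heater top corners in wrist
C=np.array([plane('wrist',p,.08,o) for p in [(197,112),(447,112),(437,300),(211,300)]]);print(C,C.mean(0))
# post top edges at row ~207 (far top edge), z=.165 : u 307..336
for p in [(307,206),(336,206),(307,222),(336,222)]: print('post',plane('wrist',p,.165,o))
for p in [(308,251),(335,251)]: print('post?',plane('wrist',p,.165,o))
cv2.imwrite('pics/w1z.png',cv2.resize(im[170:310,240:400,::-1],None,fx=4,fy=4,interpolation=cv2.INTER_CUBIC))
E
```

```text
[287.7179 219.7949] [277 209  22  22 351] [0.4921 0.1114 0.108 ]
[355.9568 219.8804] [345 211  22  21 301] [0.5104 0.0596 0.108 ]
0.054948323124105906 109.49108950852542 [0.5012 0.0855 0.108 ]
[[ 0.5466  0.2106  0.08  ]
 [ 0.6156  0.0168  0.08  ]
 [ 0.4588 -0.0438  0.08  ]
 [ 0.3881  0.1552  0.08  ]] [0.5023 0.0847 0.08  ]
post [0.5193 0.1021 0.165 ]
post [0.5257 0.0843 0.165 ]
post [0.5092 0.0986 0.165 ]
post [0.5156 0.0806 0.165 ]
post? [0.4904 0.0915 0.165 ]
post? [0.4965 0.0743 0.165 ]
```

View pics/w1z.png

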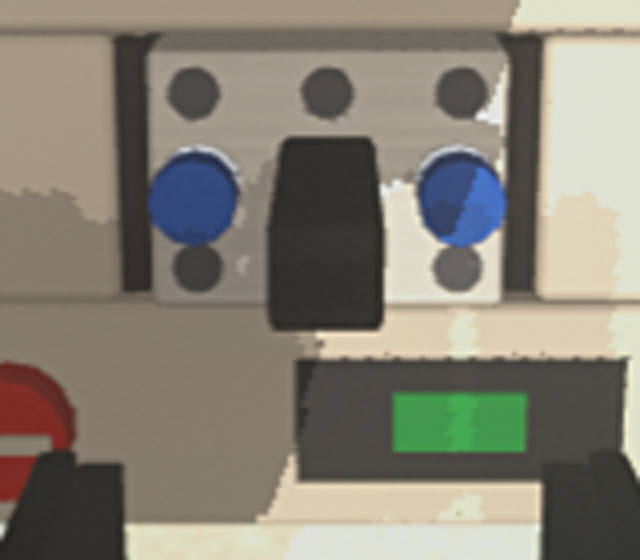

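Emit:
carry_out(moves=[[0.52, 0, 4, 0.2, 0, 0, 0], [0.52, 0, 8, 0.2, 0, 0, 0], [0.52, 0, 11, 0.2, 0, 0, 0], [0.52, 0, 13, 0.2, 0, 0, 0], [0.52, 0, 14, 0.2, 0, 0, 0], [0.52, 0, 14, 0.2, 0, 0, 0], [0.52, 0, 14.4, 0.2, 0, 0, 0], [0.52, 0, 14.7, 0.2, 0, 0, 0], [0.52, 0, 15, 0.2, 0, 0, 0], [0.52, 0, 15.2, 0.2, 0, 0, 0], [0.52, 0, 15.2, 0.2, 0, 0, 0]])

```text
time: 3.25
position: [0.5018, 0.0866, 0.1376]
tool_rot: [-0.578, 0.407, -0.407, 0.578]
ft_force: [-0.3, -0.1, -1.3]
grip_width: 0.045
```

Emit:
carry_out(moves=[[0.52, 0, 0.1, 0, 0, 0, 0], [0.52, 0, 0.2, 0, 0, 0, 0], [0.52, 0, 0.3, 0, 0, 0, 0], [0.52, 0, 0.4, 0, 0, 0, 0], [0.52, 0, 0.4, 0, 0, 0, 0]])

```text
time: 3.75
position: [0.502, 0.0866, 0.1346]
tool_rot: [-0.578, 0.407, -0.407, 0.579]
ft_force: [-2.0, 0.1, 8.1]
grip_width: 0.0456
```

```bash
python3 - <<'E'
from h import *
im=robot.camera('side')[:,:,::-1];cv2.imwrite("pics/side2z.png",cv2.resize(im[200:340,270:400],None,fx=4,fy=4,interpolation=cv2.INTER_CUBIC))
im=robot.camera('wrist')[:,:,::-1];cv2.imwrite("pics/wrist2.png",im)
print(robot.get_obs()['ft_force'])
E
```

```text
[-1.2422  0.3746  7.6947]
```

View pics/side2z.png

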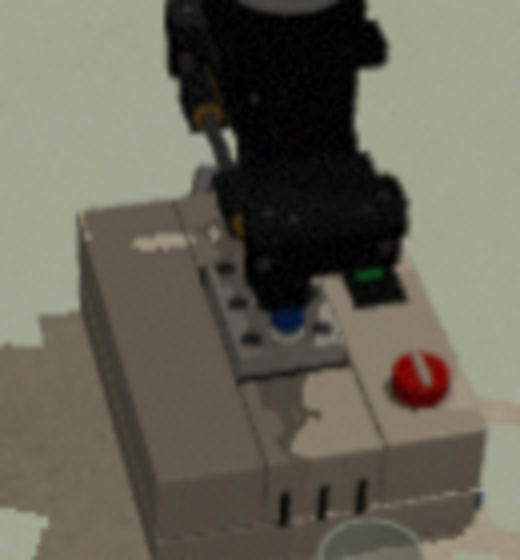

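View pics/wrist2.png

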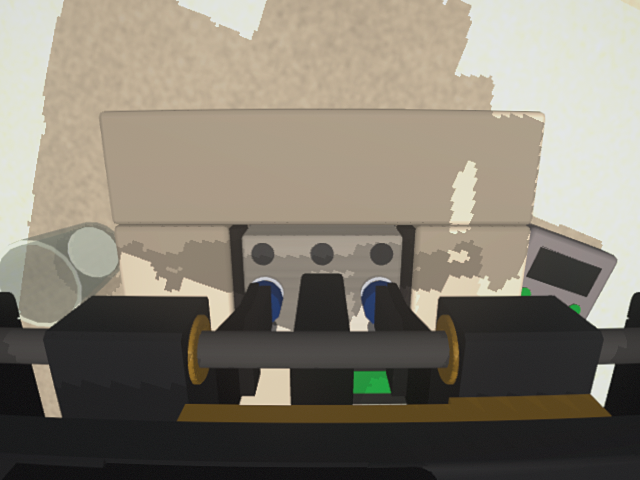

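Emit:
carry_out(moves=[[0.52, 0, 0.1, 0, 0, 0, 0], [0.52, 0, 0.2, 0, 0, 0, 0], [0.52, 0, 0.3, 0, 0, 0, 0], [0.52, 0, 0.3, 0, 0, 0, 0]])

```text
time: 4.25
position: [0.502, 0.0866, 0.1316]
tool_rot: [-0.578, 0.407, -0.407, 0.579]
ft_force: [-1.9, -0.5, 8.9]
grip_width: 0.0455
```

Emit:
carry_out(moves=[[0.52, 0, 0.1, 0, 0, 0, 0], [0.52, 0, 0.1, 0, 0, 0, 0]])

```text
time: 4.45
position: [0.502, 0.0866, 0.1313]
tool_rot: [-0.578, 0.406, -0.407, 0.579]
ft_force: [-2.3, 0.1, 14.1]
grip_width: 0.0454
```

Emit:
carry_out(moves=[[0.52, 0, 0.1, 0, 0, 0, 0], [0.52, 0, 0.1, 0, 0, 0, 0], [0.52, 0, 0.2, 0, 0, 0, 0], [0.52, 0, 0.2, 0, 0, 0, 0]])

```text
time: 4.85
position: [0.5021, 0.0866, 0.1312]
tool_rot: [-0.578, 0.406, -0.407, 0.579]
ft_force: [-5.5, -0.7, 28.5]
grip_width: 0.0453
```

Emit:
carry_out(moves=[[0.52, 0, -0.05, 0, 0, 0, 0.015], [0.52, 0, -0.05, 0, 0, 0, 0.015], [0.52, 0, -0.05, 0, 0, 0, -0.015], [0.52, 0, -0.05, 0, 0, 0, -0.015]])

```text
time: 5.25
position: [0.5022, 0.0869, 0.1314]
tool_rot: [0.581, -0.401, 0.412, -0.576]
ft_force: [-5.0, -0.5, 25.0]
grip_width: 0.0451
```

```bash
python3 - <<'E'
from h import *
o=robot.get_obs();print(o['ft_force'],o['moment'],o['position'])
E
```

```text
[-4.9757 -0.4633 24.973 ] [0.3728 1.187  0.115 ] [0.5022 0.0869 0.1314]
```

Emit:
carry_out(moves=[[0.52, 0, -0.3, 0, 0, 0, 0.015], [0.52, 0, -1.0, 0, 0, 0, 0.015], [0.52, 0, -1.7, -0.1, 0, 0, 0.015], [0.52, 0, -1.7, -0.1, 0, 0, 0.015]])

```text
time: 5.65
position: [0.5012, 0.0864, 0.1458]
tool_rot: [-0.578, 0.406, -0.407, 0.579]
ft_force: [-0.3, 0.5, 0.3]
grip_width: 0.0452
```

```bash
python3 - <<'E'
from h import *
o=robot.get_obs();print(o['ft_force'],o['position'],R.from_quat(o['tool_rot']).as_matrix())
im=robot.camera('wrist')[:,:,::-1];cv2.imwrite("pics/wrist3.png",im)
im=robot.camera('side')[:,:,::-1];cv2.imwrite("pics/side3z.png",cv2.resize(im[200:340,270:400],None,fx=4,fy=4,interpolation=cv2.INTER_CUBIC))
E
```

```text
[-0.2964  0.4704  0.2881] [0.5012 0.0864 0.1458] [[ 0.338   0.0014  0.9412]
 [-0.9412 -0.0002  0.338 ]
 [ 0.0007 -1.      0.0012]]
```

View pics/wrist3.png

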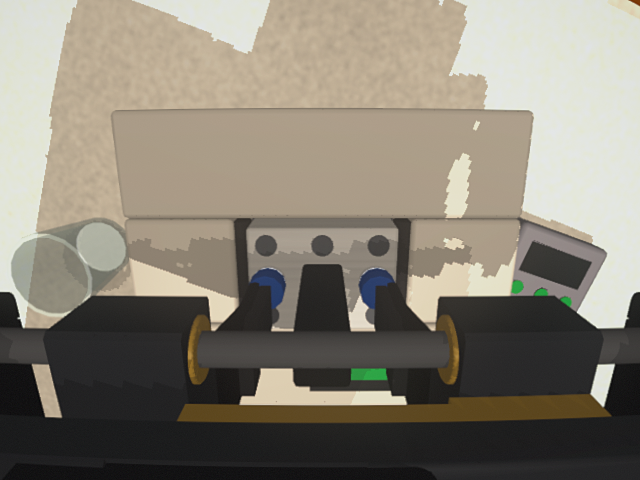

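View pics/side3z.png

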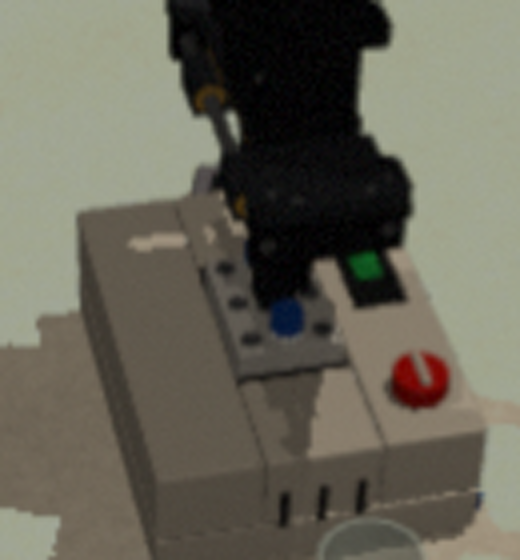

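Emit:
carry_out(force=60, moves=[[0.52, 0, -0.2, 0.03, 0, 0, 0], [0.52, 0, -0.2, 0.03, 0, 0, 0], [0.1, 0, -0.2, 0.03, 0, 0, 0], [0.1, 0, -0.2, 0.03, 0, 0, 0], [0.1, 0, -0.2, 0.03, 0, 0, 0], [0.1, 0, -0.2, 0.03, 0, 0, 0], [0.1, 0, -0.2, 0.03, 0, 0, 0]])

```text
time: 6.45
position: [0.501, 0.0867, 0.147]
tool_rot: [-0.578, 0.407, -0.407, 0.578]
ft_force: [0.3, 0.9, -0.6]
grip_width: 0.0197
```

```bash
cat >> h.py <<'E'
def swing(leans,start=(0,.035,0),zt=.148-.035):
    """2D block (foot y,z,phi deg) in heater frame, +phi about x; yields states"""
    y,z,f=start;out=[]
    for L in leans:
        P=np.array([.038 if L<0 else -.038,.072])
        d=np.radians(L-f);c,s=np.cos(d),np.sin(d)
        y,z=P+np.array([[c,-s],[s,c]])@(np.array([y,z])-P);f=L
        out.append((y,z,f))
    return out
def tcp2(st,h=.113):
    y,z,f=st;a=np.radians(f);return np.array([y-h*np.sin(a),z+h*np.cos(a)])
E
python3 - <<'E'
from h import *
o=robot.get_obs();print(o['ft_force'],o['position'],o['grip_width'],R.from_quat(o['tool_rot']).as_matrix())
s=swing([-8,8,-8,8,-8,8])
for a in s: print(np.array(a)*[1000,1000,1],tcp2(a)*1000)
E
```

```text
[ 0.2886  0.9346 -0.6294] [0.501  0.0867 0.147 ] 0.01971035256859296 [[ 0.3378 -0.0002  0.9412]
 [-0.9412  0.0003  0.3378]
 [-0.0003 -1.     -0.0001]]
[-4.7796 40.6487 -8.    ] [ 10.947 152.549]
[ 2.5751 51.0199  8.    ] [-13.1515 162.9202]
[-1.8355 61.5971 -8.    ] [ 13.8911 173.4974]
[-0.369  71.9684  8.    ] [-16.0956 183.8687]
[ 1.1086 82.5455 -8.    ] [ 16.8352 194.4458]
[-3.3131 92.9168  8.    ] [-19.0397 204.8171]
```

Emit:
carry_out(moves=[[0.1, -0.26, -0.13, 0, 0, 0, -0.035], [0.1, -0.53, -0.25, 0, 0, 0, -0.07], [0.1, -0.8, -0.36, 0, 0, 0, -0.105], [0.1, -1.08, -0.46, 0, 0, 0, -0.14], [0.1, -1.08, -0.46, 0, 0, 0, -0.14], [0.1, -1.08, -0.46, 0, 0, 0, -0.14]])

```text
time: 7.05
position: [0.4973, 0.0969, 0.1513]
tool_rot: [0.605, -0.366, 0.446, -0.549]
ft_force: [0.9, 0.6, -4.2]
grip_width: 0.0193
```

```bash
python3 - <<'E'
from h import *
o=robot.get_obs();print(o['ft_force'],o['moment'],o['position'],o['grip_width'],R.from_quat(o['tool_rot']).as_matrix())
im=robot.camera('side')[:,:,::-1];cv2.imwrite("pics/side4z.png",cv2.resize(im[200:340,270:400],None,fx=4,fy=4,interpolation=cv2.INTER_CUBIC))
im=robot.camera('wrist')[:,:,::-1];cv2.imwrite("pics/wrist4.png",im)
E
```

```text
[ 0.8962  0.5923 -4.2181] [ 0.5216 -0.0693 -0.0604] [0.4973 0.0969 0.1513] 0.01931645469262288 [[ 0.3348  0.0464  0.9411]
 [-0.9321 -0.1305  0.338 ]
 [ 0.1384 -0.9904 -0.0005]]
```

View pics/side4z.png

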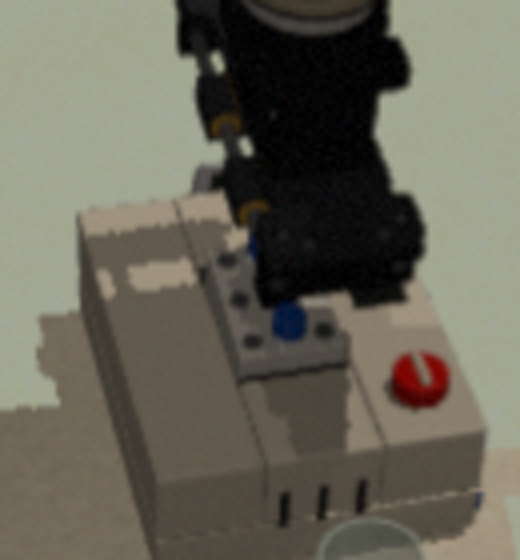

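View pics/wrist4.png

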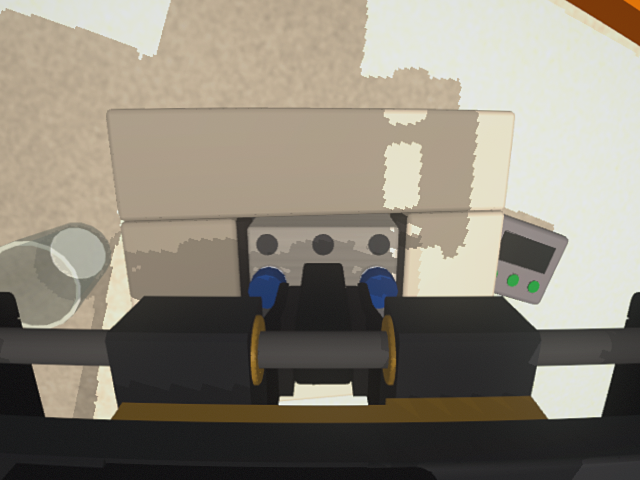

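```bash
cat >> h.py <<'E'
def table(s0,lean,n,h=.112):
    """rows from state s0 to lean: tool frame at s0 (tool x=-y, tool y=-z)"""
    a=np.radians(s0[2]);ex=-np.array([np.cos(a),np.sin(a)]);ey=-np.array([-np.sin(a),np.cos(a)])
    for i in range(1,n+1):
        st=swing([s0[2]+(lean-s0[2])*i/n] if 0 else [lean])[0]
        P=np.array([.038 if lean<s0[2] else -.038,.072]);d=np.radians((lean-s0[2])*i/n)
        c,s=np.cos(d),np.sin(d);yz=P+np.array([[c,-s],[s,c]])@(np.array(s0[:2])-P)
        st=(yz[0],yz[1],s0[2]+np.degrees(d));D=(tcp2(st,h)-tcp2(s0,h))*100
        print("[0.1, %.2f, %.2f, 0, 0, 0, %.3f],"%(D@ex,D@ey,d),end=' ')
    print();return st
E
python3 - <<'E'
from h import *
s=swing([-8])[0]
for L in (8,-8,8,-8): s=table(s,L,8);print(np.array(s)*[1000,1000,1],tcp2(s,.112)*1000)
E
```

```text
[0.1, 0.30, -0.12, 0, 0, 0, 0.035], [0.1, 0.61, -0.24, 0, 0, 0, 0.070], [0.1, 0.91, -0.34, 0, 0, 0, 0.105], [0.1, 1.23, -0.44, 0, 0, 0, 0.140], [0.1, 1.54, -0.52, 0, 0, 0, 0.175], [0.1, 1.86, -0.59, 0, 0, 0, 0.209], [0.1, 2.18, -0.65, 0, 0, 0, 0.244], [0.1, 2.50, -0.70, 0, 0, 0, 0.279], 
[ 2.5751 51.0199  8.    ] [-13.0123 161.93  ]
[0.1, -0.34, -0.13, 0, 0, 0, -0.035], [0.1, -0.68, -0.24, 0, 0, 0, -0.070], [0.1, -1.03, -0.34, 0, 0, 0, -0.105], [0.1, -1.38, -0.44, 0, 0, 0, -0.140], [0.1, -1.73, -0.51, 0, 0, 0, -0.175], [0.1, -2.08, -0.58, 0, 0, 0, -0.209], [0.1, -2.44, -0.63, 0, 0, 0, -0.244], [0.1, -2.80, -0.67, 0, 0, 0, -0.279], 
[-1.8355 61.5971 -8.    ] [ 13.7519 172.5071]
[0.1, 0.37, -0.12, 0, 0, 0, 0.035], [0.1, 0.75, -0.23, 0, 0, 0, 0.070], [0.1, 1.14, -0.33, 0, 0, 0, 0.105], [0.1, 1.52, -0.41, 0, 0, 0, 0.140], [0.1, 1.91, -0.48, 0, 0, 0, 0.175], [0.1, 2.30, -0.54, 0, 0, 0, 0.209], [0.1, 2.69, -0.58, 0, 0, 0, 0.244], [0.1, 3.09, -0.61, 0, 0, 0, 0.279], 
[-0.369  71.9684  8.    ] [-15.9564 182.8784]
[0.1, -0.41, -0.13, 0, 0, 0, -0.035], [0.1, -0.83, -0.24, 0, 0, 0, -0.070], [0.1, -1.25, -0.33, 0, 0, 0, -0.105], [0.1, -1.67, -0.41, 0, 0, 0, -0.140], [0.1, -2.09, -0.48, 0, 0, 0, -0.175], [0.1, -2.52, -0.53, 0, 0, 0, -0.209], [0.1, -2.95, -0.57, 0, 0, 0, -0.244], [0.1, -3.38, -0.59, 0, 0, 0, -0.279], 
[ 1.1086 82.5455 -8.    ] [ 16.696  193.4556]
```

Emit:
carry_out(moves=[[0.1, 0.3, -0.12, 0, 0, 0, 0.035], [0.1, 0.61, -0.24, 0, 0, 0, 0.07], [0.1, 0.91, -0.34, 0, 0, 0, 0.105], [0.1, 1.23, -0.44, 0, 0, 0, 0.14], [0.1, 1.54, -0.52, 0, 0, 0, 0.175], [0.1, 1.86, -0.59, 0, 0, 0, 0.209], [0.1, 2.18, -0.65, 0, 0, 0, 0.244], [0.1, 2.5, -0.7, 0, 0, 0, 0.28], [0.1, 2.5, -0.7, 0, 0, 0, 0.28], [0.1, 2.5, -0.7, 0, 0, 0, 0.28]])

```text
time: 8.15
position: [0.5053, 0.0742, 0.1618]
tool_rot: [-0.548, 0.447, -0.365, 0.605]
ft_force: [0.3, 2.2, -6.0]
grip_width: 0.0197
```

```bash
cat > look.py <<'E'
import sys
from h import *
k=sys.argv[1]
o=robot.get_obs();print(o['time'],o['ft_force'],o['moment'],o['position'],o['grip_width']);print(R.from_quat(o['tool_rot']).as_matrix())
im=robot.camera('side')[:,:,::-1];a=cv2.resize(im[180:340,260:400],None,fx=3,fy=3,interpolation=cv2.INTER_CUBIC)
im=robot.camera('wrist')[:,:,::-1];b=cv2.resize(im,None,fx=.6,fy=.6,interpolation=cv2.INTER_AREA)[:288]
c=np.zeros((480,800,3),np.uint8);c[:480,:420]=a;c[:288,420:]=b[:,2:382];cv2.imwrite(f"pics/look{k}.png",c)
E
python3 look.py 5
```

```text
8.15 [ 0.2589  2.1628 -5.964 ] [ 0.2033 -0.2346  0.0047] [0.5053 0.0742 0.1618] 0.01969963092597541
[[ 0.3341 -0.0476  0.9413]
 [-0.9321  0.1313  0.3375]
 [-0.1396 -0.9902 -0.0005]]
```

View pics/look5.png

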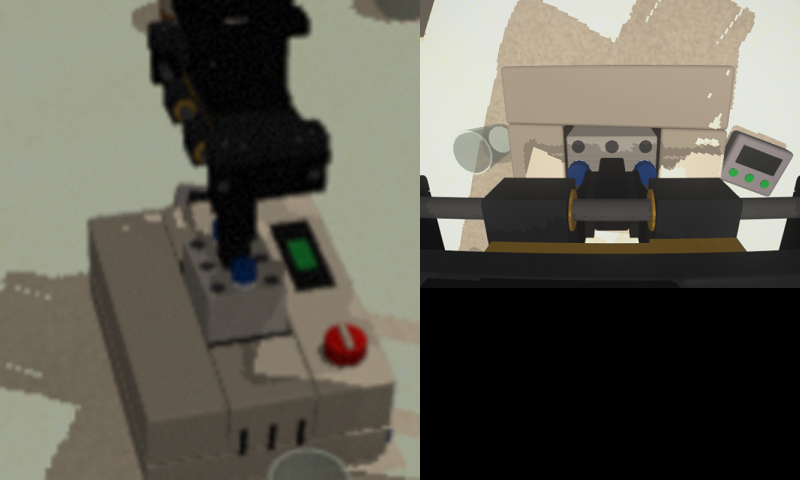

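Walking up well, block leaning to the far side, heater standing. Next swing back.

Emit:
carry_out(moves=[[0.1, -0.34, -0.13, 0, 0, 0, -0.035], [0.1, -0.68, -0.24, 0, 0, 0, -0.07], [0.1, -1.03, -0.34, 0, 0, 0, -0.105], [0.1, -1.38, -0.44, 0, 0, 0, -0.14], [0.1, -1.73, -0.51, 0, 0, 0, -0.175], [0.1, -2.08, -0.58, 0, 0, 0, -0.21], [0.1, -2.44, -0.63, 0, 0, 0, -0.245], [0.1, -2.8, -0.67, 0, 0, 0, -0.28], [0.1, -2.8, -0.67, 0, 0, 0, -0.28], [0.1, -2.8, -0.67, 0, 0, 0, -0.28]])

```text
time: 9.25
position: [0.4961, 0.0998, 0.1724]
tool_rot: [0.606, -0.366, 0.446, -0.549]
ft_force: [0.9, -0.1, -7.9]
grip_width: 0.0198
```

```bash
python3 look.py 6
```

```text
9.25 [ 0.9483 -0.0885 -7.9415] [ 0.4314 -0.0725 -0.054 ] [0.4961 0.0998 0.1724] 0.01981051382288983
[[ 0.3353  0.0464  0.941 ]
 [-0.9318 -0.1309  0.3385]
 [ 0.1389 -0.9903 -0.0007]]
```

View pics/look6.png

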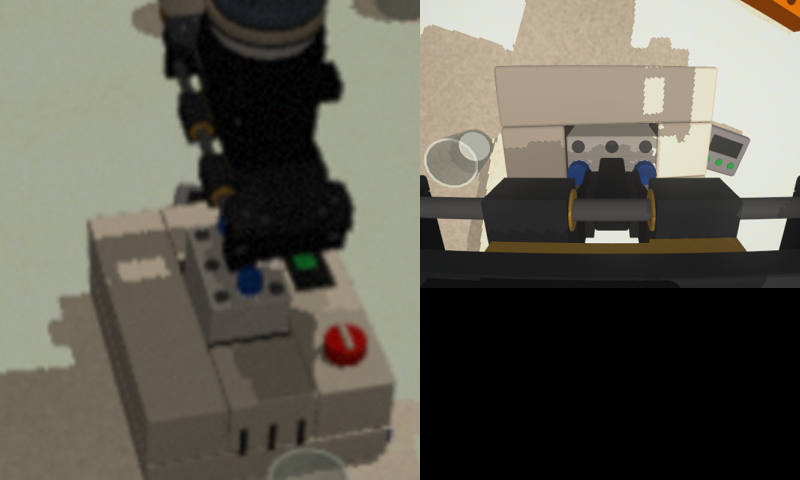

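Emit:
carry_out(moves=[[0.1, 0.37, -0.12, 0, 0, 0, 0.035], [0.1, 0.75, -0.23, 0, 0, 0, 0.07], [0.1, 1.14, -0.33, 0, 0, 0, 0.105], [0.1, 1.52, -0.41, 0, 0, 0, 0.14], [0.1, 1.91, -0.48, 0, 0, 0, 0.175], [0.1, 2.3, -0.54, 0, 0, 0, 0.21], [0.1, 2.69, -0.58, 0, 0, 0, 0.245], [0.1, 3.09, -0.61, 0, 0, 0, 0.28], [0.1, 3.09, -0.61, 0, 0, 0, 0.28], [0.1, 3.09, -0.61, 0, 0, 0, 0.28]])

```text
time: 10.35
position: [0.5052, 0.0731, 0.1831]
tool_rot: [-0.547, 0.449, -0.364, 0.606]
ft_force: [-0.5, 7.6, -4.0]
grip_width: 0.02
```

```bash
python3 look.py 7
```

```text
10.35 [-0.5392  7.6261 -3.9576] [1.6196 0.0567 0.0618] [0.5052 0.0731 0.1831] 0.020030517231151315
[[ 0.3322 -0.0502  0.9419]
 [-0.9319  0.1369  0.336 ]
 [-0.1458 -0.9893 -0.0013]]
```

View pics/look7.png

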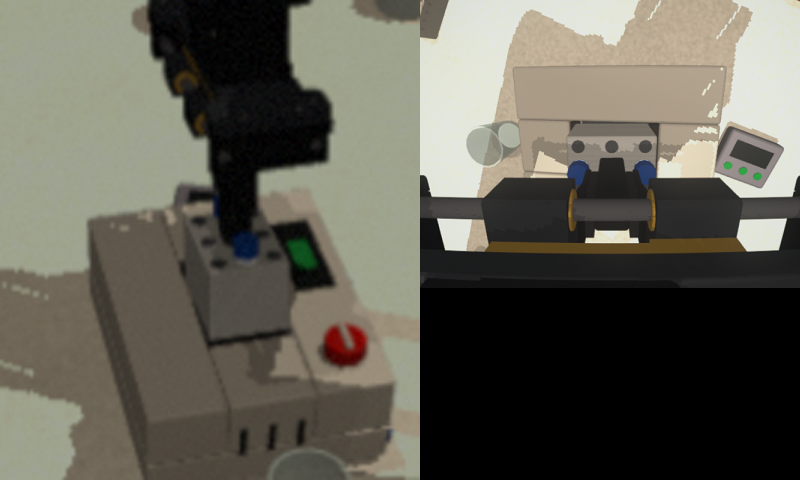

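Emit:
carry_out(moves=[[0.1, -0.41, -0.13, 0, 0, 0, -0.035], [0.1, -0.83, -0.24, 0, 0, 0, -0.07], [0.1, -1.25, -0.33, 0, 0, 0, -0.105], [0.1, -1.67, -0.41, 0, 0, 0, -0.14], [0.1, -2.09, -0.48, 0, 0, 0, -0.175], [0.1, -2.52, -0.53, 0, 0, 0, -0.21], [0.1, -2.95, -0.57, 0, 0, 0, -0.245], [0.1, -3.38, -0.59, 0, 0, 0, -0.28], [0.1, -3.38, -0.59, 0, 0, 0, -0.28], [0.1, -3.38, -0.59, 0, 0, 0, -0.28]])

```text
time: 11.45
position: [0.4954, 0.1021, 0.1936]
tool_rot: [0.605, -0.365, 0.446, -0.549]
ft_force: [-0.3, -0.3, -5.1]
grip_width: 0.0198
```

```bash
python3 look.py 8
```

```text
11.45 [-0.3373 -0.2591 -5.1348] [ 0.2235  0.0525 -0.0051] [0.4954 0.1021 0.1936] 0.019808076809346237
[[ 0.3352  0.0467  0.941 ]
 [-0.9318 -0.1309  0.3384]
 [ 0.139  -0.9903 -0.0004]]
```

View pics/look8.png

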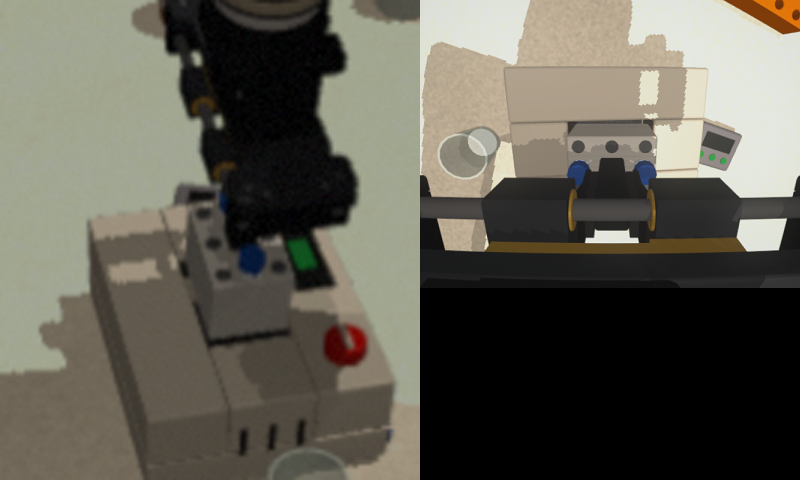

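```bash
python3 - <<'E'
from h import *
print(plan([.4960,.1005,.205],rdown(-70.3)),plan([.501,.0864,.212],rdown(-70.3)))
E
```

```text
(array([ 0.2811, -1.1114, -0.0144]), array([-0.0001,  0.0004,  0.1398])) (array([ 1.8601, -1.5961, -0.0195]), array([-0.0001,  0.0004,  0.1398]))
```

Emit:
carry_out(moves=[[0.1, 0.1, -0.4, 0, 0, 0, 0], [0.1, 0.2, -0.8, 0, 0, 0, 0], [0.1, 0.3, -1.2, 0, 0, 0, 0.0], [0.1, 0.7, -1.35, 0, 0, 0, 0.035], [0.1, 1.1, -1.45, 0, 0, 0, 0.07], [0.1, 1.5, -1.55, 0, 0, 0, 0.105], [0.1, 1.86, -1.6, 0, 0, 0, 0.14], [0.1, 1.86, -1.6, 0, 0, 0, 0.14], [0.1, 1.86, -1.6, 0, 0, 0, 0.14], [0.1, 1.86, -1.6, 0, 0, 0, 0.14], [0.1, 1.86, -1.6, 0, 0, 0, 0.14]])

```text
time: 12.65
position: [0.5006, 0.0875, 0.2119]
tool_rot: [0.579, -0.407, 0.407, -0.578]
ft_force: [-0.6, -0.2, -5.8]
grip_width: 0.0197
```

```bash
python3 look.py 9; python3 - <<'E'
from h import *
im=robot.camera('top')[:,:,::-1];cv2.imwrite("pics/top9.png",im);im=robot.camera('wrist')[:,:,::-1];cv2.imwrite("pics/wrist9.png",im)
im=robot.camera('side')[:,:,::-1];cv2.imwrite("pics/side9.png",im)
E
```

```text
12.65 [-0.6013 -0.2106 -5.7737] [ 0.0153  0.024  -0.0301] [0.5006 0.0875 0.2119] 0.019724430507511694
[[ 0.3388 -0.0002  0.9408]
 [-0.9408 -0.0003  0.3388]
 [ 0.0002 -1.     -0.0003]]
```

View pics/look9.png

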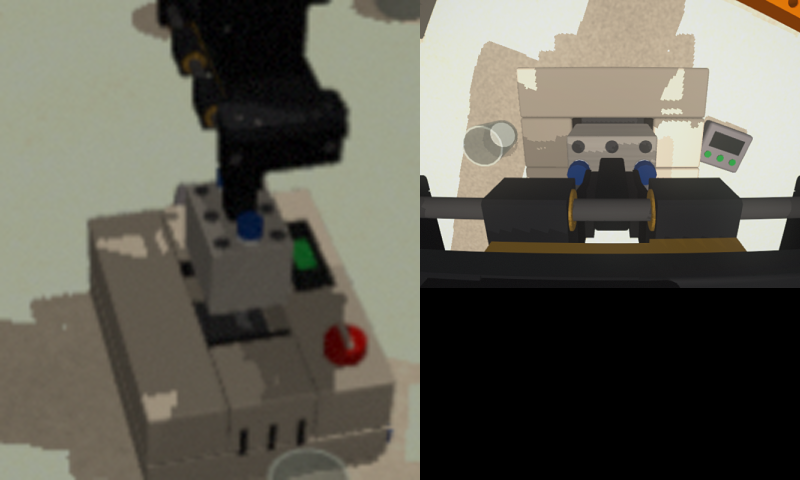

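View pics/top9.png

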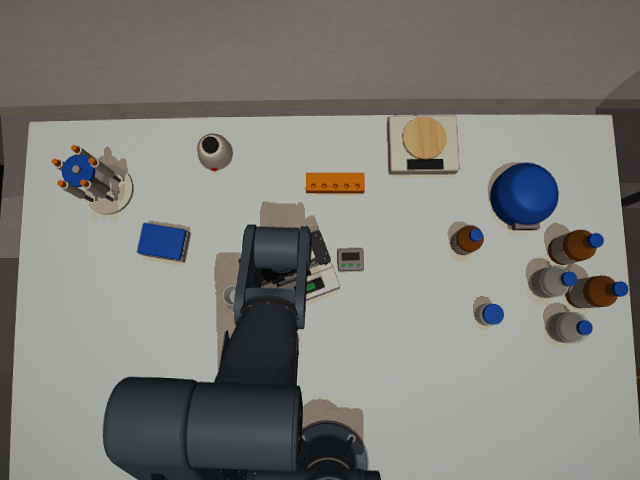

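View pics/wrist9.png

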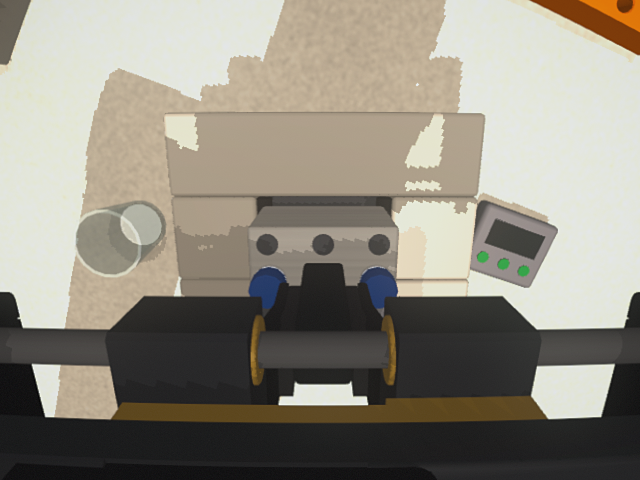

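```bash
python3 - <<'E'
from h import *
a=cv2.imread('pics/side0.png')[:,:,::-1].copy();b=cv2.imread('pics/side9.png')[:,:,::-1].copy()
for im in(a,b): print(cents(im,(0,150,60),(8,255,255),(360,280,390,310)),[tuple(c) for c,s in cents(im,(50,100,50),(75,255,255),(345,250,375,280),10)])
# image shift of heater near-corner patch by template matching on its vents
t=cv2.cvtColor(a[310:335,330:390],cv2.COLOR_RGB2GRAY);g=cv2.cvtColor(b[300:345,320:400],cv2.COLOR_RGB2GRAY)
print(cv2.minMaxLoc(cv2.matchTemplate(g,t,cv2.TM_CCOEFF_NORMED)))
w=cv2.imread('pics/wrist9.png')
o=robot.get_obs()
C=np.array([plane('wrist',p,.08,o) for p in [(165,113),(484,113)]]);print(C,'before [.5466 .2106],[.6156 .0168]',o['joint_velocities'])
E
```

```text
[(array([374.3692, 295.0462]), array([368, 289,  14,  13, 130], dtype=int32))] [(np.float64(360.1641791044776), np.float64(264.35820895522386))]
[(array([374.5227, 295.1894]), array([368, 289,  14,  13, 132], dtype=int32))] [(np.float64(360.6363636363636), np.float64(264.5272727272727))]
(-0.17371727526187897, 0.6677912473678589, (20, 20), (10, 10))
[[0.546  0.2103 0.08  ]
 [0.6151 0.0177 0.08  ]] before [.5466 .2106],[.6156 .0168] [-0.003   0.0019  0.0004  0.0008  0.     -0.0006]
```

Heater hasn't moved (knob within 0.2 px); the block is upright and still. Handing in.

```bash
python3 -c "
from rig import robot
print(robot.hand_in())"
```

```text
the job is handed in; nothing more can be done
None
```

The block is free of the heater and held by its post, upright and still, with its foot about 2 cm above the rim. I handed the job in at about 13 s.

- **Caps:** I pressed both together with the fingertips straddling the post. They stopped at about 106 mm above the bench, the expected fully-down height, with a peak press of about 28 N. The last wrist picture shows both still down and level.
- **Rocking:** I gripped the post at 60 N and swung the block four times, about 8° to the knob side, the far side, the knob side and the far side. A fifth swing to the knob side freed it. The highest reading at the end of a swing was about 8 N. After the fifth swing the wrist read only the block's weight, about 5 N.
- **Heater:** It stayed where it was. The knob moved less than 0.2 px in the side view, and the two heater corners I rechecked in the wrist view agree within about 1 mm.
- **Block in the grip:** It sits the same in the fingers as when first gripped, so it did not slip. The 2 cm height is worked out from the tool height and this grip; I did not measure it directly.
- **Things around:** They look unmoved in the top view, but the arm hides most of the beaker there. The other pictures show the beaker still standing in its place beside the heater.

No check failed. One template match on the heater's vents matched only moderately (0.67), though it still showed no shift.

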